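# Slide the watch charger round the bent bar of the valet stand

### The arm

A 7-joint arm with a two-finger parallel gripper is mounted at the origin on the work surface. World frame = base frame: x ahead of the robot, y to its left, z up, the work surface at z = 0. Lengths are in m, angles in rad, forces in N, time in s.
With the tool pointing down it reaches from about 0.4 to 0.85 m from the base axis. Payload 4.5 kg.
Tool frame: the origin (TCP) lies at the very end of the fingers, on their centre line; the grasp point (between the pads) lies grip_depth behind it (grip_depth is the distance from the TCP to the grasp point, in m); z points along the fingers, y is the line along which they close (so a half turn about z gives the same grasp; the last joint's range is limited). The gripper opens to 85 mm and grips with 20 to 120 N. Pads are 22 mm wide; open, the fingers measure 114 mm over their backs; the gripper's body (76 mm by 85 mm) begins 54 mm behind the grasp point. The pads swing forward as they close: fully open they stand 13 mm farther back than shut.
Start: joints at [1.286, 0.689, -0.195, 1.565, 0.157, 0.902, -0.215], TCP at [0.196, -0.594, 0.231] pointing down, gripper open.
Joint ranges: [-3.01, 3.01], [-0.46, 2.08], [-1.47, 1.51], [0.13, 2.56], [-1, 4.14], [0.04, 2.09], [-2.66, 2.66]. Speed limits (rad/s): [2.57, 2.57, 3.14, 3.14, 3.14, 3.14, 3.14].

### API

Orientations are given as a rotation vector (axis times angle).
In Python, from plant import observe, get_image, close_job, grip_depth gives the robot as it stands.
- The arm moves only by the tool jog_arm, never from a script. Its argument "increments" is a list that holds one entry, the list of rows, each a list of 5 numbers: the shift along the tool's x, y, z in mm, then the turn about the tool's z in rad, then the gripper's target within -1 to 1 (fully open at 1, half-way at 0, shut at -1). A call has 1 to 20 rows; each row shifts and turns the commanded pose from where the row before left it, along the tool's axes as they then stand; what a row does not reach is not made up. A row lasts 1/8 s, in which the tool goes at most 62.5 mm and 10.7 degrees, less where a joint would pass 70% of its speed; a pose out of reach is approached as far as the arm can. A call with a gripper value outside its range is refused whole. The fingers move at their own pace and stop on an object; "grip_force" is the grip in N (left out, the last holds). Time passes only in rows, so rows that do not move let the fingers close. It gives the time, the measured TCP pose, the force, the opening and the grip force at its end, in the units of the state.
- observe(): the state, without advancing time (a new reading comes with each control period).
- get_image(name): name is "scene" or "top" or "wrist"; returns a dict with "frame" (384x512x3 uint8, blue, green, red), "z_map" (384x512 float32, m along the optical axis (not along the pixel's ray), 0 where there is no reading), "fovy" (degrees; the focal length in pixels is half the picture's height over the tangent of half this angle, whatever the lens; pixels are square), "cx", "cy" (the principal point, pixels), "rvec" (rotation vector, rad) and "tvec" (3), from world to camera coordinates, as OpenCV has them. Camera axes: x right, y down, z forward; pixel columns grow to the right and rows downward; lengths in m; the calibration is good to about 2 mm. A picture is of the moment at which its call begins.
- close_job(): hands the job in; it is judged then, once.
The state is a dict: "time": time; "qpos": joint angles; "dq": joint speeds; "joint_efforts": joint torques, N m; "tcp_pos": TCP position; "ee_rot": TCP orientation; "force": force on the tool from outside, world axes, zero at the start; "moment": the same for the moment, N m; "opening": opening from 0.0 (shut) to 1.0 (fully open); "grip_force": force on a finger pad.
Only numpy, scipy, OpenCV 4.12 (cv2) and the standard library are available. Lean on these libraries where they do the work, as an engineer would, in place of code of your own. Each camera call takes 0.05 s, during which the arm holds its last target. There are 200 camera calls.

### The job

Put the black watch charger back on the valet stand: thread its bore onto the free end of the bent steel bar, slide it round the bend, turning it as the bar turns, and press it gently but firmly against the dark collar at the far end, then let it go so that it stays there. The bar was bent by hand, so feel your way and never force the charger against the stand; leave the other things on the shelf alone.

Things in the scene. Friction and masses are not known exactly. Their poses are not given: they have to be found in the camera images.
- head (a point): Centre of the watch charger's upright black head, a slab 28 (x) x 14 (y) mm, from 47 to 92 mm above the charger's underside (this point: 70 mm above it). Grip it across its 14 mm. x runs along the bore, z up. A round grey pad 25 mm across is on either face. The charger (0.18 to 0.33 kg) starts upright on the shelf; both its ends are alike, either may lead.
- bore (a point): Centre of the charger's bore, a square hole 14.5 x 14.5 mm right through its bored part (28 mm long in x, 27 mm wide, 26 to 47 mm above the underside) along x; 36.75 mm below head. Below it is the weighted foot, 28 x 30 x 26 mm: the charger hangs upright on the bar by itself.
- stand: Valet stand, fixed: dark base plate 130 x 170 x 12 mm, post at the origin (its foot, at shelf height), on it a level bent round steel bar, 10 mm diameter, axis 120 mm up, the highest part but for its collar (25 mm diameter, 10 mm long). By the stand's axes the bar as designed runs from its free end 40 mm along +x, bends left (to +y) 80 degrees at 100 mm centre-line radius, then 92 mm straight to the post.
- bar_tip (a point): Free end of the bar, on its axis. x points along the straight first 40 mm into the bar, z up. The first 8 mm are a nose of 6 mm diameter. Bent by hand: the bend kinks up to 5 degrees either way, in the level plane, at 12, 28, 44 and 60 degrees into it, shifting and turning this end; the rest is as designed. The collar's near face sits fast anywhere from 30 to 60 mm past the bend: find it by feel.
- power_bank: Silver power bank, 70 x 135 x 16 mm, lying flat; origin centre of underside. To be left alone.
- flashlight: Red plastic flashlight, 145 mm long, 38 mm across its head, lying; origin on the underside, x towards the lens. To be left alone.
- bowl: Grey stoneware bowl, 120 mm across, 55 mm high; origin centre of underside. To be left alone.
- jar: Glass jar with a metal twist cap, 72 mm across, 95 mm high; origin centre of underside. To be left alone.
Things that resemble listed ones, but are neither listed nor needed, are in the scene too. There is more than one size of the part that bears head; the job needs the largest.

How it is judged:
On the way, in this order (a step that is already met when the one before it is completed fails the run):
1. the charger is threaded on the bar: its bore's centre 18 mm or more past the bar's free end, within 6 mm of the bar's axis (x of bore in the frame of bar_tip above 0.018 m and y of bore in the frame of bar_tip between -0.006 and 0.006 m and z of bore in the frame of bar_tip between -0.006 and 0.006 m).
2. the charger is pressed against the collar with more than 2 N for 0.2 s (contact force between charger and collar above 2 N), for 0.2 s.
At the end, for the whole second after the job is handed in: The charger hangs on the bar at the collar, released and at rest: its end within 3.5 mm of the collar's face, the bore's centre within 6 mm of the bar's axis each way, upright within 0.3 rad (x of bore in the frame of collar between -0.0175 and -0.012 m and y of bore in the frame of collar between -0.006 and 0.006 m and z of bore in the frame of collar between -0.006 and 0.006 m and angle between charger's own z axis and vertical below 0.3 rad and linear speed of charger below 0.02 m/s); the robot touches nothing.
It fails at once if the charger, while held in the fingers, is forced against the stand, its bar or its collar with more than 15 N (contact force between charger and stand above 15 N and contact force between the fingers and charger above 1 N).
It fails at once if another thing on the shelf is moved by more than 20 mm (distance of any of power_bank, flashlight, bowl, jar from where it was at the start of the episode above 0.02 m).
It also fails if it takes over 72 s, if anything falls off the work surface, if the arm or the gripper's body presses on something with over 40 N, if the wrist force passes 120 N, or if a joint passes its speed limit or range.

## Working session

There is one attempt and no reset: what is moved stays moved. The work goes in short steps, Python scripts to look and compute and a tool call to move; the robot and the scene stay as the last step left them, time stands still between calls to the robot, and variables do not carry over. Pictures are saved under pics/ and viewed, at most 10 in all, crops included, and the job is handed in when it is done.

Besides the shell and the picture viewer there is one more tool, called after "Call:" as name(argument=value, ...) on one line, values as JSON. jog_arm: Moves the arm, as the interface text tells. Its arguments: {"type":"object","properties":{"increments":{"type":"array"},"grip_force":{"type":"number"}},"required":["increments"]}

```bash
mkdir -p pics
cat > h.py <<'E'
import numpy as np,cv2
from plant import observe,get_image,close_job,grip_depth
def cloud(im):
    z=im["z_map"];h,w=z.shape;f=h/2/np.tan(np.radians(im["fovy"])/2)
    u,v=np.meshgrid(np.arange(w),np.arange(h))
    P=np.stack([(u-im["cx"])/f*z,(v-im["cy"])/f*z,z],-1)
    R=cv2.Rodrigues(np.array(im["rvec"],float))[0]
    W=(P-np.array(im["tvec"]).reshape(3))@R
    W[z==0]=np.nan
    return W
E
python3 - <<'E'
from h import *
import pickle
print(observe(),grip_depth)
for n in("scene","top"):
    im=get_image(n);cv2.imwrite(f"pics/{n}0.png",cv2.resize(im["frame"],None,fx=1.5,fy=1.5));pickle.dump(im,open(n+".pkl","wb"))
    print(n,im["fovy"],im["cx"],im["cy"],im["rvec"],im["tvec"])
E
```

```text
{'time': 0.0, 'qpos': array([ 1.28578845,  0.6900064 , -0.19454086,  1.56637636,  0.15729628,
        0.90250364, -0.21510177]), 'dq': array([-1.83072818e-03,  1.47228671e-03, -6.35586294e-04, -9.72142808e-04,
        1.93441037e-04,  1.24380772e-03,  2.38079095e-06]), 'joint_efforts': array([-1.09592926e-03, -5.39618790e+01, -1.26681838e+00, -1.58545732e+01,
        9.15706158e-03,  9.36508121e-03, -1.14396505e-05]), 'tcp_pos': array([ 0.19565193, -0.59288056,  0.23046213]), 'ee_rot': array([-3.09990723e+00, -4.98532719e-01,  6.55584827e-04]), 'force': array([-0.43276229,  0.05601111,  1.17956799]), 'moment': array([-0.02529372,  0.02898545,  0.01601722]), 'grip_force': 0.0, 'opening': 1.0034349845016648} 0.0187
scene 50.332968425418834 258.04286102409486 194.69652533650685 [ 2.19030617  0.7167387  -0.33797066] [-0.39263398 -0.1499562   1.49745502]
top 46.258705141799474 258.24653631454 186.3180751713359 [ 2.15024124 -2.05094345  0.23333593] [-0.05253072  0.52388229  1.33918577]
```

View pics/top0.png

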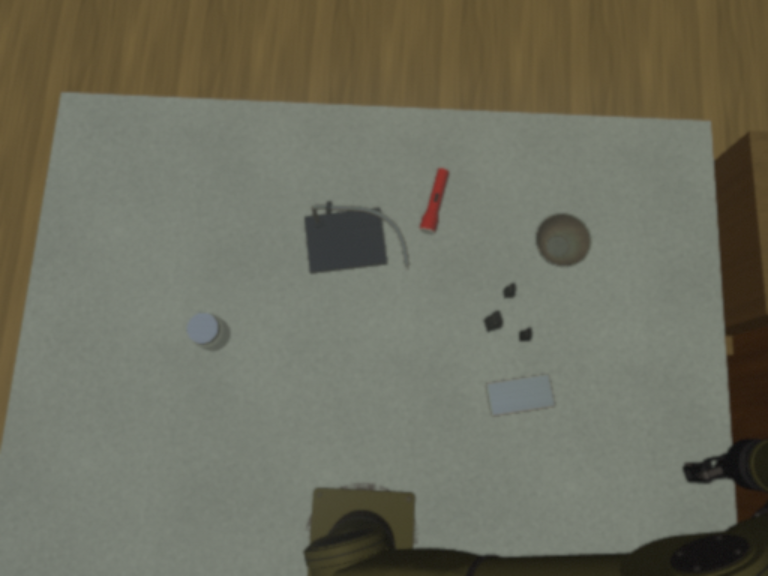

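View pics/scene0.png

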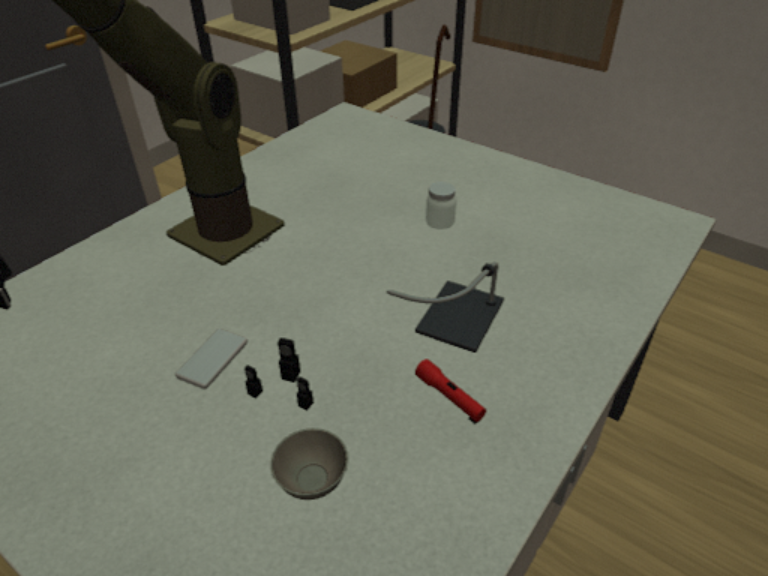

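The top view shows the bar's tip at (407,266), collar near (329,208) and post at (316,212). There are three black chargers, at (493,321), (510,290) and (525,334) in top; the one at (493,321), which is (288,358) in scene, looks largest. I'll measure their heights and check with a crop.

Run:
```python
from h import *
import pickle
S=pickle.load(open("scene.pkl","rb"));T=pickle.load(open("top.pkl","rb"))
for n,im in(("scene",S),("top",T)):
    W=cloud(im);g=im["frame"].max(-1)
    m=(W[...,2]>0.008)&(W[...,2]<0.2)&(W[...,0]>0.25)&(W[...,0]<0.95)&(abs(W[...,1])<0.6)
    k,L,st,_=cv2.connectedComponentsWithStats(m.astype(np.uint8))
    print(n,"table z",np.nanmedian(W[250:260,150:200,2]))
    for i in range(1,k):
        if st[i,4]<25: continue
        P=W[L==i];print(st[i],"min",P.min(0).round(3),"max",P.max(0).round(3),"mean",P.mean(0).round(3))
    # bar
    b=m&(W[...,2]>0.1)&(W[...,2]<0.15)&(W[...,1]<0.15)&(W[...,1]>-0.12)&(W[...,0]>.45)
    P=W[b];P=P[np.argsort(P[:,1])]
    for j in range(0,len(P),max(1,len(P)//25)):
        Q=P[j:j+max(1,len(P)//25)];print(Q.mean(0).round(4),len(Q),end=";")
    print()
a=S["frame"][215:285,150:225];b=T["frame"][180:235,310:370]
a=cv2.resize(a,(400,373),interpolation=2);b=cv2.resize(b,(400,373),interpolation=2)
cv2.imwrite("pics/crop.png",np.clip(np.hstack([a,b])*2.0,0,255).astype(np.uint8))
```

```text
scene table z 0.0035513793028527007
[284 121  21  32 547] min [0.302 0.298 0.008] max [0.441 0.431 0.102] mean [0.413 0.32  0.063]
[ 258  174   79   60 1944] min [ 0.538 -0.069  0.008] max [0.701 0.162 0.137] mean [0.63  0.054 0.035]
[117 219  48  40 942] min [ 0.263 -0.383  0.008] max [ 0.353 -0.24   0.024] mean [ 0.312 -0.316  0.018]
[185 225  24  48 509] min [ 0.44  -0.298  0.008] max [ 0.533 -0.233  0.097] mean [ 0.481 -0.268  0.049]
[277 239  48  42 633] min [ 0.642 -0.151  0.008] max [ 0.791 -0.094  0.043] mean [ 0.718 -0.128  0.031]
[163 243  13  22 172] min [ 0.42  -0.331  0.008] max [ 0.44  -0.304  0.071] mean [ 0.433 -0.323  0.038]
[ 181  285   52   48 1752] min [ 0.57  -0.452  0.008] max [ 0.69  -0.333  0.062] mean [ 0.62  -0.384  0.033]
[ 0.5484 -0.0674  0.1254] 13;[ 0.5599 -0.0642  0.126 ] 13;[ 0.5697 -0.062   0.1247] 13;[ 0.5739 -0.0596  0.1262] 13;[ 0.5864 -0.0576  0.1262] 13;[ 0.5963 -0.0536  0.1255] 13;[ 0.5996 -0.0502  0.1256] 13;[ 0.6123 -0.0459  0.126 ] 13;[ 0.6215 -0.0401  0.1257] 13;[ 0.6295 -0.0328  0.1252] 13;[ 0.6351 -0.0258  0.1254] 13;[ 0.6416 -0.0168  0.12
[... 1242 characters left out ...]
.0668  0.1225] 12;[ 0.5587 -0.0637  0.1237] 12;[ 0.5673 -0.0608  0.1238] 12;[ 0.5707 -0.058   0.1221] 12;[ 0.5858 -0.0551  0.1233] 12;[ 0.5994 -0.0515  0.1226] 12;[ 0.6072 -0.0464  0.122 ] 12;[ 0.6172 -0.0407  0.1236] 12;[ 0.6265 -0.0332  0.1219] 12;[ 0.6342 -0.0245  0.1213] 12;[ 0.6403 -0.0161  0.1226] 12;[ 0.645  -0.0056  0.1229] 12;[0.6502 0.0051 0.1225] 12;[0.6532 0.0154 0.1231] 12;[0.6557 0.0259 0.1222] 12;[0.6559 0.0376 0.1232] 12;[0.6552 0.0494 0.1236] 12;[0.6567 0.0592 0.1217] 12;[0.6564 0.0684 0.1212] 12;[0.6571 0.0792 0.1231] 12;[0.6568 0.0906 0.1234] 12;[0.6541 0.0956 0.128 ] 12;[0.6572 0.1001 0.1278] 12;[0.6554 0.1095 0.1238] 12;[0.6568 0.1206 0.1207] 12;[0.6551 0.1296 0.1139] 9;
```

View pics/crop.png

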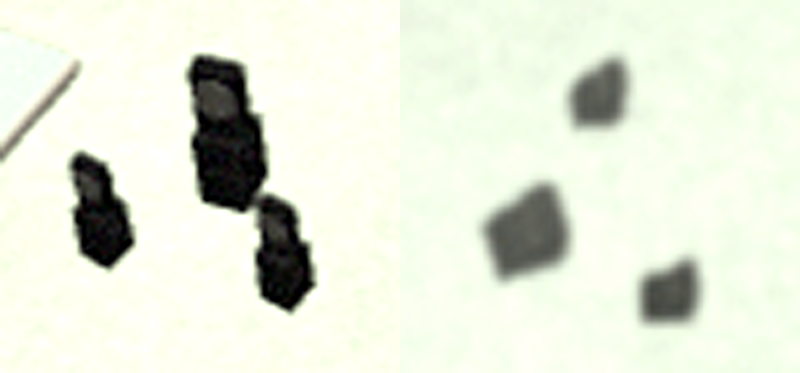

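The left crop confirms it. The charger at crop (225,130) / top (493,321) is clearly the largest, with its top at about 95 mm against the listed 92; the others are about 70 mm. It stands near (0.45,-0.252). I'll move above it for a close look.

```bash
cat >> h.py <<'E'
def pose():
    o=observe();R=cv2.Rodrigues(np.array(o["ee_rot"]))[0];return o,np.array(o["tcp_pos"]),R
def to(x,y,z,yaw=None):
    "tool-frame shift in mm and turn to get to world point/yaw (of tool x)"
    o,p,R=pose();d=R.T@(np.array([x,y,z])-p)*1000
    c=np.arctan2(R[1,0],R[0,0]);print("t",round(o["time"],2),"p",p.round(4),"yaw",c.round(4),"tilt",R[:,2].round(3),"F",np.round(o["force"],2),"open",round(o["opening"],3),"grip",round(o["grip_force"],1))
    print("shift",d.round(1),"turn",None if yaw is None else round(-((yaw-c+np.pi)%(2*np.pi)-np.pi),4))
E
python3 - <<'E'
from h import *
import pickle
to(0.40,-0.25,0.25)
Q=[]
for n in("scene","top"):
    W=cloud(pickle.load(open(n+".pkl","rb")))
    for lo,hi in((.055,.088),(.088,.11),(.01,.045)):
        m=(W[...,2]>lo)&(W[...,2]<hi)&(abs(W[...,0]-.45)<.035)&(abs(W[...,1]+.252)<.035)
        P=W[m][:,:2].astype(np.float32)
        if len(P)>4: print(n,lo,len(P),P.mean(0),cv2.minAreaRect(P))
E
```

```text
t 0.1 p [ 0.1957 -0.5929  0.2306] yaw 0.3189 tilt [-0.001  0.002 -1.   ] F [ 0.5  -0.25  0.29] open 0.999 grip 0.0
shift [ 301.6 -261.6  -19. ] turn None
scene 0.055 91 [ 0.45736325 -0.2555149 ] ((0.4560930132865906, -0.2556670606136322), (0.029302287846803665, 0.013711472041904926), 42.1119384765625)
scene 0.088 55 [ 0.4546494  -0.25327232] ((0.4531153440475464, -0.2517251968383789), (0.026642095297574997, 0.01681048795580864), 11.456384658813477)
scene 0.01 123 [ 0.4597197  -0.25757125] ((0.4607224464416504, -0.25554680824279785), (0.03924579545855522, 0.021451089531183243), 64.60602569580078)
top 0.055 33 [ 0.4484312  -0.24988429] ((0.45048874616622925, -0.2524639368057251), (0.02531946823000908, 0.014728052541613579), 15.02739143371582)
top 0.088 35 [ 0.4520202  -0.25280792] ((0.4522123634815216, -0.2532188892364502), (0.02702566236257553, 0.013459916226565838), 19.434419631958008)
top 0.01 38 [ 0.44593504 -0.24511492] ((0.44466614723205566, -0.24680103361606598), (0.035844091325998306, 0.01949744112789631), 58.196224212646484)
```

Call:
jog_arm(increments=[[[38,-33,-3,0,1],[38,-33,-3,0,1],[38,-33,-3,0,1],[38,-33,-3,0,1],[38,-33,-3,0,1],[38,-33,-2,0,1],[38,-33,-2,0,1],[36,-31,0,0,1],[0,0,0,0,1],[0,0,0,0,1]]])

```text
time: 1.35
tcp_pos: [0.4, -0.2505, 0.2501]
ee_rot: [3.102, 0.498, -0.002]
force: [-0.3, -0.0, -0.2]
opening: 1.002
grip_force: 0.0
```

Run:
```python
from h import *
im=get_image("wrist");cv2.imwrite("pics/w1.png",np.clip(im["frame"]*1.8,0,255).astype(np.uint8))
W=cloud(im)
for lo,hi in((.06,.088),(.088,.1),(.01,.045)):
    m=(W[...,2]>lo)&(W[...,2]<hi)&(abs(W[...,0]-.45)<.04)&(abs(W[...,1]+.252)<.04)
    P=W[m][:,:2].astype(np.float32)
    if len(P)>4: print(lo,len(P),P.mean(0),cv2.minAreaRect(P),np.median(W[m][:,2]))
to(.452,-.253,.15,.3)
```

```text
0.06 65 [ 0.45505494 -0.24889477] ((0.45439600944519043, -0.253156840801239), (0.025664400309324265, 0.016039788722991943), 19.925437927246094) 0.08397558792430067
0.088 342 [ 0.4535955  -0.25351626] ((0.4530380964279175, -0.2535474896430969), (0.02736734040081501, 0.013665483333170414), 19.852270126342773) 0.09099239690015037
0.01 72 [ 0.45548758 -0.24438527] ((0.4533229470252991, -0.2524130046367645), (0.027132676914334297, 0.02761026658117771), 20.011472702026367) 0.02454078159108048
t 1.4 p [ 0.3997 -0.2511  0.2501] yaw 0.317 tilt [-0.001 -0.001 -1.   ] F [0.22 0.88 0.44] open 0.995 grip 0.0
shift [ 49.2  18.1 100.1] turn 0.017
```

View pics/w1.png

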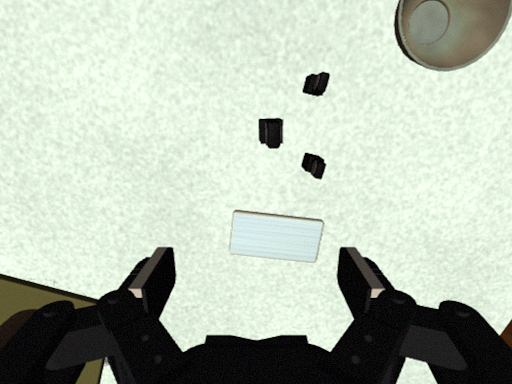

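Wrist view: the charger's head is at pixel (271,132) and the two small ones at (316,84) and (314,166), clear of the finger paths. The head centre is (0.453,-0.2535), yaw 0.347, top at 0.091 m, which agrees with the given 92 mm. Now the approach.

Call:
jog_arm(increments=[[[25,9,25,-0.03,-0.1],[25,9,25,0,-0.1],[0,0,25,0,-0.1],[0,0,15,0,-0.1],[0,0,10,0,-0.1],[0,0,0,0,-0.1],[0,0,0,0,-0.1]]])

```text
time: 2.28
tcp_pos: [0.454, -0.251, 0.151]
ee_rot: [3.093, 0.544, 0.002]
force: [0.1, 0.4, 0.4]
opening: 0.452
grip_force: 0.0
```

Run:
```python
from h import *
to(.453,-.2535,.0525,.347)
```

```text
t 2.27 p [ 0.454 -0.251  0.151] yaw 0.3485 tilt [ 0.001 -0.001 -1.   ] F [0.15 0.4  0.41] open 0.452 grip 0.0
shift [-1.9  1.9 98.5] turn 0.0015
```

Call:
jog_arm(increments=[[[-2,2,25,0,-0.1],[0,0,30,0,-0.1],[0,0,25,0,-0.1],[0,0,12,0,-0.1],[0,0,6.5,0,-0.1],[0,0,0,0,-0.1],[0,0,0,0,-1],[0,0,0,0,-1],[0,0,0,0,-1],[0,0,0,0,-1],[0,0,0,0,-1],[0,0,0,0,-1]]], grip_force=60)

```text
time: 3.78
tcp_pos: [0.453, -0.2535, 0.0525]
ee_rot: [3.093, 0.545, 0.002]
force: [-0.5, 1.0, 6.8]
opening: 0.156
grip_force: 61.1
```

Run:
```python
from h import *
import pickle
to(.453,-.2535,.0525,.347)
# bar fit: model with stand pose + 4 kinks
T=cloud(pickle.load(open("top.pkl","rb")));S=cloud(pickle.load(open("scene.pkl","rb")))
for n,W in(("top",T),("scene",S)):
    m=(W[...,2]>0.105)&(W[...,2]<0.135)&(W[...,1]<0.085)&(W[...,1]>-0.12)&(W[...,0]>.5)
    P=W[m];P=P[np.argsort(P[:,0])]
    print(n,P[:,0].min(),P[:,1].min(),P[:40:1,:].round(4).tolist() if n=="top" else P[:40].round(4).tolist())
```

```text
t 3.77 p [ 0.453  -0.2535  0.0525] yaw 0.3488 tilt [ 0.001 -0.001 -1.   ] F [-0.52  1.02  6.78] open 0.156 grip 61.1
shift [ 0. -0. -0.] turn 0.0018
top 0.5360497773931131 -0.06817146347656401 [[0.536, -0.0682, 0.1206], [0.5367, -0.0653, 0.1174], [0.5373, -0.0679, 0.1278], [0.5385, -0.065, 0.1226], [0.5423, -0.065, 0.1194], [0.5426, -0.068, 0.119], [0.5437, -0.0677, 0.1267], [0.5446, -0.0648, 0.1228], [0.545, -0.0618, 0.1204], [0.5462, -0.0616, 0.1279], [0.5468, -0.0646, 0.1261], [0.5481, -0.0677, 0.1216], [0.5493, -0.0644, 0.1282], [0.5511, -0.0616, 0.1209], [0.5536, -0.0674, 0.1241], [0.5543, -0.0644, 0.121], [0.5544, -0.0615, 0.1201], [0.5545, -0.0585, 0.119], [0.5559, -0.0612, 0.1258], [0.5561, -0.0672, 0.1262], [0.5569, -0.0643, 0.1227], [0.5572, -0.0583, 0.1203], [0.5591, -0.0641, 0.1261], [0.5598, -0.0582, 0.1225], [0.56, -0.0612, 0.1222], [0.5603, -0.0672, 0.1219], [0.5612, -0.0639, 0.1296], [0.5624, -0.061, 0.1248], [0.5645, -0.0581, 0.1165], [0.5654, -0.0609, 0.1252], [0.5662, -0.0579, 0.1214], [0.5671, -0.0607, 0.1301], [0.5672, -0.064, 0.1189], [0.5683, -0.0578, 0.1252], 
[... 574 characters left out ...]
.1267], [0.553, -0.0637, 0.1286], [0.5543, -0.0655, 0.1269], [0.5546, -0.0612, 0.1276], [0.5559, -0.0677, 0.1255], [0.5564, -0.0638, 0.1267], [0.5569, -0.0597, 0.1278], [0.5582, -0.0662, 0.1256], [0.5589, -0.0671, 0.123], [0.5595, -0.0633, 0.1243], [0.56, -0.0641, 0.1287], [0.5601, -0.0642, 0.1216], [0.5626, -0.0629, 0.122], [0.5627, -0.0631, 0.1257], [0.563, -0.0634, 0.1298], [0.5641, -0.0602, 0.1281], [0.5653, -0.062, 0.1263], [0.5666, -0.0638, 0.1246], [0.5667, -0.0592, 0.1287], [0.5671, -0.0597, 0.1256], [0.5678, -0.056, 0.127], [0.5679, -0.0656, 0.1229], [0.5698, -0.0589, 0.1264], [0.5704, -0.0644, 0.1269], [0.5704, -0.0643, 0.1233], [0.5716, -0.0613, 0.1254], [0.5728, -0.0631, 0.1236]]
```

Call:
jog_arm(increments=[[[0,0,-10,0,-1],[0,0,-25,0,-1],[0,0,-35,0,-1],[0,0,-40,0,-1],[0,-10,-30,0,-1],[10,-25,-8,0,-1],[16,-30,0,0,-1],[16,-30,0,0,-1],[16,-30,0,0.05,-1],[14,-20,0,0.05,-1],[4,-6,0,0,-1],[0,0,0,0,-1],[0,0,0,0,-1]]])

```text
time: 5.4
tcp_pos: [0.4736, -0.0875, 0.1998]
ee_rot: [3.117, 0.387, -0.001]
force: [0.3, -0.0, -3.0]
opening: 0.153
grip_force: 60.1
```

Run:
```python
from h import *
import pickle
im=get_image("wrist");pickle.dump(im,open("w2.pkl","wb"))
cv2.imwrite("pics/w2.png",np.clip(im["frame"]*1.8,0,255).astype(np.uint8))
W=cloud(im)
to(.478,-.082,.2,.25)
m=(W[...,2]>0.105)&(W[...,2]<0.135)&(W[...,1]<0.085)&(W[...,1]>-0.085)&(W[...,0]>.52)&(W[...,0]<.7)
P=W[m];print(len(P),P[:,0].min())
for a in np.arange(.53,.66,.01):
    q=P[(P[:,0]>=a)&(P[:,0]<a+.01)]
    if len(q): print(a.round(2),len(q),q.mean(0).round(4),q[:,1].min().round(4),q[:,1].max().round(4),np.percentile(q[:,2],90).round(4))
```

```text
t 5.45 p [ 0.4736 -0.0874  0.1998] yaw 0.2468 tilt [-0.001 -0.001 -1.   ] F [-0.25  0.25 -2.84] open 0.155 grip 60.1
shift [ 5.6 -4.2 -0.3] turn -0.0032
1664 0.5365456466524007
0.53 34 [ 0.5384 -0.0669  0.1214] -0.0698 -0.0639 0.1225
0.54 155 [ 0.5456 -0.0654  0.1227] -0.07 -0.0599 0.1241
0.55 199 [ 0.555  -0.0638  0.1231] -0.0695 -0.0585 0.1245
0.56 201 [ 0.5651 -0.0618  0.1233] -0.0673 -0.056 0.1246
0.57 223 [ 0.575  -0.0595  0.1231] -0.0655 -0.0535 0.1245
0.58 233 [ 0.5851 -0.0569  0.1232] -0.0629 -0.0504 0.1247
0.59 245 [ 0.5951 -0.0533  0.1233] -0.0603 -0.0466 0.1247
0.6 273 [ 0.6051 -0.0491  0.1232] -0.0564 -0.0412 0.1248
0.61 101 [ 0.6119 -0.0463  0.123 ] -0.0517 -0.0401 0.1246
```

View pics/w2.png

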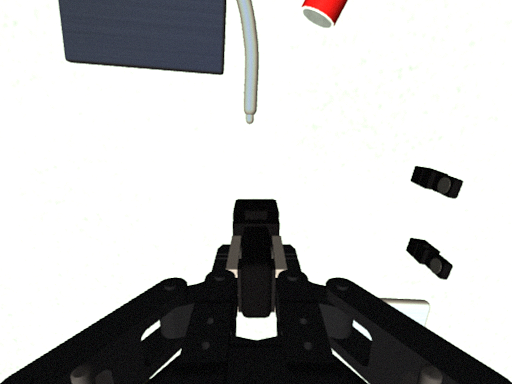

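The wrist view shows the bar's nose at (249,120), the bend running up out of frame, and the charger held squarely at (256,240). The tip is about (0.5365,-0.067), with first leg yaw about 0.19 and axis z about 0.1195 (given 0.120). I'll fit the whole bar model.

```bash
cat > bar.py <<'E'
from h import *
import pickle
from scipy.optimize import least_squares
from scipy.spatial import cKDTree
def curve(p,step=.0005):
    x,y,psi=p[:3];k=p[3:7]
    # walk from post to tip; psi = forward direction (tip->post) at post
    s=np.arange(0,.092+.1*np.radians(80)+.04,step);th=np.full(len(s),psi)
    b=np.clip((s-.092)/.1,0,np.radians(80)) # angle walked back
    th=psi-b
    for a,ki in zip((12,28,44,60),k): th=th-ki*(np.radians(80)-b>np.radians(a)).astype(float)*0-ki*(b>np.radians(80-a))
    X=x-np.concatenate([[0],np.cumsum(np.cos(th[:-1]))])*step;Y=y-np.concatenate([[0],np.cumsum(np.sin(th[:-1]))])*step
    return X,Y,th,s
def pts(W,ymax=.08):
    m=(W[...,2]>0.112)&(W[...,2]<0.135)&(W[...,1]<ymax)&(W[...,1]>-0.085)&(W[...,0]>.52)&(W[...,0]<.68)
    return W[m].astype(float)
def fit(srcs):
    "srcs: list of clouds; the last is taken unshifted in x,y"
    n=len(srcs)
    def res(p):
        X,Y,th,s=curve(p);t=cKDTree(np.c_[X,Y]);r=[]
        for i,P in enumerate(srcs):
            d=np.r_[p[7+3*i:10+3*i]];Q=P-d
            dd=t.query(Q[:,:2])[0];r.append((np.hypot(dd,Q[:,2]-.12)-.005)/.001/np.sqrt(len(P)/200))
            r.append(d/(.002 if i<n-1 else .0007)*3)
        r.append(np.array(p[3:7])/.05);return np.concatenate(r)
    p0=np.r_[.658,.135,1.56,0,0,0,0,np.zeros(3*n)]
    return least_squares(res,p0,loss="soft_l1",diff_step=1e-4,x_scale=np.r_[.01,.01,.1,.1,.1,.1,.1,np.full(3*n,.002)])
def table(p,mm):
    X,Y,th,s=curve(p);L=s[-1]
    for d in mm:
        i=np.argmin(abs(L-s-d/1000));print(d,"xy",X[i].round(4),Y[i].round(4),"yaw",th[i].round(3))
E
python3 - <<'E'
from bar import *
S=pickle.load(open("scene.pkl","rb"));w=pts(cloud(pickle.load(open("w2.pkl","rb"))))
sr=[pts(cloud(pickle.load(open(n+".pkl","rb")))) for n in("scene","top")]+[w]
f=fit(sr);print(f.cost,f.x.round(4));np.save("p.npy",f.x)
table(f.x,[0,10,20,30,40,60,80,100,120,140,160,180,200,210,220,230,240,271])
W=cloud(S);m=(W[...,2]>.128)&(W[...,0]>.6)&(W[...,0]<.7)&(W[...,1]>.05)&(W[...,1]<.2);print("collar scene",np.percentile(W[m],[2,50,98],axis=0).round(4))
W=cloud(pickle.load(open("top.pkl","rb")));m=(W[...,2]>.128)&(W[...,0]>.6)&(W[...,0]<.7)&(W[...,1]>.05)&(W[...,1]<.2);print("collar top",np.percentile(W[m],[2,50,98],axis=0).round(4))
E
```

```text
356.49796674768726 [ 6.5400e-01  1.3730e-01  1.6136e+00  1.8700e-02  3.2600e-02 -4.2500e-02
 -4.8000e-03 -8.0000e-04  1.1000e-03  3.0000e-03 -4.0000e-04 -3.0000e-04
  3.0000e-04  1.0000e-04 -0.0000e+00 -7.0000e-04]
0 xy 0.5422 -0.0664 yaw 0.213
10 xy 0.552 -0.0643 yaw 0.213
20 xy 0.5618 -0.0621 yaw 0.213
30 xy 0.5715 -0.06 yaw 0.213
40 xy 0.5813 -0.0579 yaw 0.215
60 xy 0.6003 -0.0517 yaw 0.415
80 xy 0.6174 -0.0415 yaw 0.633
100 xy 0.632 -0.0278 yaw 0.866
120 xy 0.6434 -0.0115 yaw 1.023
140 xy 0.652 0.0066 yaw 1.223
160 xy 0.6569 0.0259 yaw 1.419
180 xy 0.6579 0.0459 yaw 1.614
200 xy 0.6571 0.0659 yaw 1.614
210 xy 0.6566 0.0758 yaw 1.614
220 xy 0.6562 0.0858 yaw 1.614
230 xy 0.6558 0.0958 yaw 1.614
240 xy 0.6553 0.1058 yaw 1.614
271 xy 0.654 0.1368 yaw 1.614
collar scene [[0.6488 0.0596 0.128 ]
 [0.6581 0.0955 0.1312]
 [0.6673 0.1139 0.1364]]
collar top [[0.6481 0.0563 0.1281]
 [0.6571 0.0959 0.1309]
 [0.6635 0.1049 0.1344]]
```

Run:
```python
from h import *
to(.507,-.0734,.139,.2)
```

```text
t 5.45 p [ 0.4736 -0.0874  0.1998] yaw 0.2468 tilt [-0.001 -0.001 -1.   ] F [-0.25  0.25 -2.84] open 0.155 grip 60.1
shift [35.8 -5.5 60.7] turn 0.0468
```

Call:
jog_arm(increments=[[[0,-5.5,20,0,-1],[0,0,25,0,-1],[10,0,15.7,0,-1],[14,0,0,0,-1],[11.8,0,0,0.047,-1],[0,0,0,0,-1],[0,0,0,0,-1]]])

```text
time: 6.32
tcp_pos: [0.5073, -0.0719, 0.1395]
ee_rot: [3.125, 0.317, -0.0]
force: [-0.4, -0.7, -3.1]
opening: 0.154
grip_force: 60.1
```

Run:
```python
from h import *
im=get_image("wrist")
W=cloud(im);to(.507,-.0734,.139,.2)
o,p,R=pose()
L=(W-p)@R  # tool frame
print("camera in tool",((-cv2.Rodrigues(np.array(im["rvec"]))[0].T@np.array(im["tvec"]).reshape(3)-p)@R).round(3))
m=(W[...,2]>.112)&(W[...,2]<.126)&(W[...,0]>.53)&(W[...,0]<.575)&(W[...,1]>-.085)&(W[...,1]<-.04)
P=L[m];
for a in range(15,65,5):
    q=P[(P[:,0]>a/1000)&(P[:,0]<(a+5)/1000)]
    if len(q)>3:print(a,len(q),q.mean(0).round(4),q[:,1].min().round(4),q[:,1].max().round(4),q[:,2].min().round(4))
# held charger in tool frame: bored part/top, front
m=(abs(L[...,0])<.03)&(abs(L[...,1])<.03)&(L[...,2]>-.03)&(L[...,2]<.06)
for lo,hi in((-.03,-.01),(-.01,.003),(.003,.009),(.009,.03),(.03,.055)):
    q=L[m&(L[...,2]>lo)&(L[...,2]<=hi)]
    if len(q)>10:print("z",lo,hi,len(q),q.min(0).round(4),q.max(0).round(4),np.median(q,0).round(4))
```

```text
t 6.38 p [ 0.5071 -0.072   0.1394] yaw 0.2017 tilt [-0. -0. -1.] F [-0.81 -0.63 -2.98] open 0.153 grip 60.1
shift [-0.3  1.4  0.4] turn 0.0017
camera in tool [ 0.078  0.001 -0.142]
30 72 [0.033  0.0013 0.018 ] -0.0016 0.0045 0.0157
35 92 [0.0378 0.0014 0.017 ] -0.0033 0.0062 0.0146
40 146 [0.0426 0.0014 0.0162] -0.0033 0.0061 0.014
45 143 [0.0475 0.0014 0.0161] -0.0032 0.0061 0.0139
50 150 [0.0525 0.0014 0.0161] -0.0032 0.006 0.0138
55 153 [0.0575 0.0014 0.0162] -0.0031 0.0059 0.0138
60 155 [0.0625 0.0015 0.0161] -0.0031 0.0065 0.0139
z -0.03 -0.01 1605 [ 0.0066 -0.0192 -0.03  ] [ 0.0155  0.0214 -0.01  ] [ 0.0117  0.0013 -0.0213]
z -0.01 0.003 454 [ 0.007  -0.0185 -0.01  ] [0.0154 0.0205 0.003 ] [ 0.0136  0.0009 -0.0059]
z 0.003 0.009 419 [ 0.0067 -0.0125  0.0031] [0.0153 0.0142 0.009 ] [0.013  0.0003 0.0062]
z 0.009 0.03 568 [ 0.0085 -0.0142  0.009 ] [0.0296 0.0159 0.03  ] [0.0144 0.0009 0.0264]
z 0.03 0.055 414 [ 0.0128 -0.0141  0.03  ] [0.0153 0.0158 0.0509] [0.0146 0.0009 0.0396]
```

The bar is aligned with tool x at y=+1.4 mm, and the charger's foot sits at +0.9 mm, so I'll shift 0.5 mm and insert.

Call:
jog_arm(increments=[[[4,0.5,0,0,-1],[6,0,0,0,-1],[6,0,0,0,-1],[6,0,0,0,-1],[6,0,0,0,-1],[4,0,0,0,-1],[0,0,0,0,-1]]])

```text
time: 7.25
tcp_pos: [0.5393, -0.0657, 0.1391]
ee_rot: [3.126, 0.317, 0.0]
force: [0.0, 0.3, -2.8]
opening: 0.153
grip_force: 60.1
```

```bash
cat >> bar.py <<'E'
def look(pk=None,yl=.03):
    "bar ahead of the tool, in tool frame"
    im=get_image("wrist")
    if pk: pickle.dump(im,open(pk,"wb"))
    W=cloud(im);to(*observe()["tcp_pos"]);o,p,R=pose();L=(W-p)@R
    m=(L[...,2]>.009)&(L[...,2]<.024)&(L[...,0]>.016)&(L[...,0]<.12)&(W[...,2]>.108)
    P=L[m]
    for a in range(16,100,4):
        q=P[(P[:,0]>a/1000)&(P[:,0]<(a+4)/1000)]
        if len(q)>8:
            q=q[q[:,2]<np.median(q[:,2])+.004];print(a+2,len(q),"y",(1000*np.percentile(q[:,1],[3,97])).round(1),"mid",(500*np.percentile(q[:,1],[3,97]).sum()).round(1),"ztop",(1000*np.percentile(q[:,2],5)).round(1))
E
python3 -c "
from bar import *
look('w3.pkl')"
```

```text
t 7.3 p [ 0.5389 -0.0658  0.139 ] yaw 0.2019 tilt [-0. -0. -1.] F [-0.12 -0.23 -2.7 ] open 0.155 grip 60.1
shift [0. 0. 0.] turn None
18 97 y [-3.4  5.7] mid 1.2 ztop 14.3
22 104 y [-3.4  5.7] mid 1.1 ztop 14.2
26 103 y [-3.3  5.6] mid 1.1 ztop 14.0
30 102 y [-3.3  5.6] mid 1.1 ztop 14.3
34 106 y [-3.3  5.5] mid 1.1 ztop 14.3
38 107 y [-3.3  5.5] mid 1.1 ztop 14.1
42 116 y [-3.8  5.5] mid 0.8 ztop 14.5
46 116 y [-3.8  5.5] mid 0.8 ztop 14.3
50 118 y [-4.3  4.8] mid 0.3 ztop 14.3
54 122 y [-4.8  4.3] mid -0.3 ztop 14.2
58 133 y [-5.4  3.6] mid -0.9 ztop 14.1
62 123 y [-6.1  3.1] mid -1.5 ztop 14.1
66 143 y [-7.   2.3] mid -2.3 ztop 14.5
70 128 y [-8.   1.4] mid -3.3 ztop 14.4
74 151 y [-9.3  0.3] mid -4.5 ztop 14.2
78 153 y [-10.8  -0.8] mid -5.8 ztop 14.2
82 157 y [-12.5  -2.4] mid -7.5 ztop 14.1
86 166 y [-14.6  -4. ] mid -9.3 ztop 14.3
90 179 y [-17.4  -6.1] mid -11.7 ztop 14.1
94 190 y [-20.   -8.4] mid -14.2 ztop 14.0
98 198 y [-23.  -10.7] mid -16.9 ztop 14.1
```

```bash
cat >> bar.py <<'E'
def plan(dist,step=4,pk=None,off=.001):
    "rows to follow the bar ahead, from the wrist view"
    im=get_image("wrist")
    if pk: pickle.dump(im,open(pk,"wb"))
    W=cloud(im);to(*observe()["tcp_pos"]);o,p,R=pose();L=(W-p)@R
    m=(W[...,2]>.112)&(W[...,2]<.130)&(L[...,0]>.016)&(L[...,0]<.14)
    n,lab=cv2.connectedComponents(m.astype(np.uint8));cnt=np.bincount(lab[m]);P=L[lab==cnt.argmax()].astype(float)
    # centre line as a smooth heading profile th(s) from (x0,y0), fitted on 5 mm surface distance
    N=7;S=np.arange(-.016,.15,.0005);kn=np.linspace(-.016,.15,N)
    from scipy.interpolate import CubicSpline
    za=np.percentile(P[:,2],5)+.005
    def cur(q):
        th=CubicSpline(kn,q[1:])(S);i0=np.argmin(abs(S))
        X=np.cumsum(np.cos(th))*.0005;Y=np.cumsum(np.sin(th))*.0005
        return X-X[i0],Y-Y[i0]+q[0],th
    def res(q):
        X,Y,th=cur(q);d=cKDTree(np.c_[X,Y]).query(P[:,:2])[0]
        return np.r_[(np.hypot(d,P[:,2]-za)-.005)*1000/np.sqrt(len(P)/400),np.diff(q[1:],2)*20]
    f=least_squares(res,np.r_[.001,np.zeros(N)],loss="soft_l1",diff_step=1e-4)
    X,Y,th=cur(f.x);print("n",len(P),"cost",f.cost.round(2),"at bore: y",(Y[np.argmin(abs(S))]*1000).round(2),"ends",P[:,0].min().round(3),P[:,0].max().round(3),P[:,1].min().round(3))
    def at(s):
        k=(S>=s-.0141)&(S<=s+.0141);c=np.array([X[k].mean(),Y[k].mean()]);t=np.arctan2(Y[k][-1]-Y[k][0],X[k][-1]-X[k][0])
        return c+off*np.array([np.sin(t),-np.cos(t)]),t
    cp=np.zeros(2);ct=0.;
    for s in np.arange(step,dist+.1,step)/1000:
        g,t=at(s);c,sn=np.cos(ct),np.sin(ct);d=g-cp
        r=[np.round((c*d[0]+sn*d[1])*1000,1),np.round((-sn*d[0]+c*d[1])*1000,1),0,np.round(t-ct,3),-1];print([float(v) for v in r],end=",")
        cp=cp+np.array([c*r[0]-sn*r[1],sn*r[0]+c*r[1]])/1000;ct+=r[3]
    w=p+R@np.r_[cp,0];print("\nend world",w.round(4))
E
python3 -c "
from bar import *
plan(44)"
```

```text
t 7.35 p [ 0.5387 -0.0659  0.139 ] yaw 0.2018 tilt [-0.001 -0.    -1.   ] F [-1.05 -0.65 -2.08] open 0.158 grip 60.1
shift [0. 0. 0.] turn None
n 4809 cost 126.57 at bore: y -1.08 ends 0.016 0.128 -0.065
[4.1, -1.7, 0.0, 0.134, -1.0],[4.0, -0.0, 0.0, -0.02, -1.0],[4.0, -0.0, 0.0, -0.021, -1.0],[3.9, -0.1, 0.0, -0.02, -1.0],[4.0, -0.0, 0.0, -0.021, -1.0],[4.0, -0.1, 0.0, -0.02, -1.0],[4.0, -0.0, 0.0, -0.021, -1.0],[3.9, -0.1, 0.0, -0.021, -1.0],[4.0, 0.0, 0.0, -0.022, -1.0],[4.0, -0.0, 0.0, -0.021, -1.0],[4.0, -0.1, 0.0, -0.023, -1.0],
end world [ 0.5815 -0.0567  0.139 ]
```

```bash
cat >> bar.py <<'E'
TIP=np.array([.5362,-.0673])
def wfit(pks,p0=None):
    Ps=[]
    for k in pks:
        W=cloud(pickle.load(open(k,"rb")));m=(W[...,2]>0.116)&(W[...,2]<0.13)&(W[...,1]<0.085)&(W[...,1]>-0.085)&(W[...,0]>.548)&(W[...,0]<.68)
        n,lab,st,_=cv2.connectedComponentsWithStats(m.astype(np.uint8));P=W[lab==1+st[1:,4].argmax()].astype(float);Ps.append(P[::max(1,len(P)//800)])
    top=[pts(cloud(pickle.load(open(n+".pkl","rb")))) for n in("scene","top")]
    top=[P[P[:,1]>-.02] for P in top]
    def res(p):
        X,Y,th,s=curve(p);t=cKDTree(np.c_[X,Y]);r=[]
        for i,P in enumerate(Ps):
            dz=p[7+i];r.append((np.hypot(t.query(P[:,:2])[0],P[:,2]-.12-dz)-.005)/.0005/np.sqrt(len(P)/200));r.append([dz/.001])
        for i,P in enumerate(top):
            d=p[7+len(Ps)+3*i:][:3];Q=P-d;r.append((np.hypot(t.query(Q[:,:2])[0],Q[:,2]-.12)-.005)/.0015/np.sqrt(len(P)/60));r.append(d/.0015)
        r+=[np.array(p[3:7])/.06,(np.array([X[-1],Y[-1]])-TIP)/.001*2];return np.concatenate([np.ravel(a) for a in r])
    n=len(Ps)
    f=least_squares(res,np.r_[.657,.137,1.56,0,0,0,0,np.zeros(n+6)],loss="soft_l1",diff_step=1e-4,x_scale=np.r_[.01,.01,.1,.1,.1,.1,.1,np.full(n+6,.002)])
    for P in Ps:
        X,Y,th,s=curve(f.x);e=np.hypot(cKDTree(np.c_[X,Y]).query(P[:,:2])[0],P[:,2]-.12)-.005;print("rms mm",(e.std()*1000).round(2),end=" ")
    print("cost",f.cost.round(1),f.x[:7].round(4));np.save("p.npy",f.x);return f.x
def rows(s0,s1,step=4,off=.9,z=None):
    "rows along the fitted bar: bore from its present place to s1 mm past the tip"
    p=np.load("p.npy");X,Y,th,s=curve(p,.00025);S=(s[-1]-s)*1000;X,Y,S=X*1000,Y*1000,S
    o,q,R=pose();to(*q);cp=q[:2]*1000;ct=np.arctan2(R[1,0],R[0,0])
    def at(v):
        k=abs(S-v)<=14;c=np.array([X[k].mean(),Y[k].mean()]);t=np.arctan2(Y[k][0]-Y[k][-1],X[k][0]-X[k][-1])
        return c+off*np.array([-np.sin(t),np.cos(t)]),t   # charger sits off to tool +y (right): put the tool left
    sn=S[np.argmin((X-cp[0])**2+(Y-cp[1])**2)];g,t=at(max(sn,14));e=cp-g;print("s now",sn.round(1),"lateral err (left+)",(-np.sin(t)*e[0]+np.cos(t)*e[1]).round(2),"yaw err",(ct-t).round(3))
    s0=sn if s0 is None else s0
    for v in np.arange(s0+step,s1+.01,step):
        g,t=at(v);d=g-cp;c,n=np.cos(ct),np.sin(ct)
        r=[round(c*d[0]+n*d[1],1),round(n*d[0]-c*d[1],1),0,round(-(t-ct),3),-1];print([float(a) for a in r],end=",")
        cp=cp+r[0]*np.array([c,n])+r[1]*np.array([n,-c]);ct-=r[3]
    print("\nend",cp.round(1),ct.round(3))
E
python3 -c "
from bar import *
p=wfit(['w2.pkl','w3.pkl'])
table(p,[0,10,20,40,80,120,160,200,225])
rows(None,46)"
```

```text
rms mm 0.57 rms mm 1.47 cost 451.2 [ 0.6573  0.1309  1.5734 -0.0743  0.0716 -0.0106 -0.0084]
0 xy 0.5363 -0.0675 yaw 0.199
10 xy 0.5461 -0.0655 yaw 0.199
20 xy 0.5559 -0.0635 yaw 0.199
40 xy 0.5755 -0.0595 yaw 0.2
80 xy 0.6127 -0.0453 yaw 0.526
120 xy 0.6408 -0.0173 yaw 0.987
160 xy 0.6557 0.0196 yaw 1.378
200 xy 0.6575 0.0594 yaw 1.573
225 xy 0.6574 0.0844 yaw 1.573
t 7.35 p [ 0.5387 -0.0659  0.139 ] yaw 0.2018 tilt [-0.001 -0.    -1.   ] F [-1.05 -0.65 -2.08] open 0.158 grip 60.1
shift [0. 0. 0.] turn None
s now 2.8 lateral err (left+) 0.05 yaw err 0.003
[7.7, 0.1, 0.0, 0.003, -1.0],[2.0, -0.0, 0.0, -0.0, -1.0],[2.5, -0.0, 0.0, -0.0, -1.0],[3.8, -0.0, 0.0, -0.0, -1.0],[4.0, -0.0, 0.0, -0.0, -1.0],[4.0, -0.0, 0.0, -0.0, -1.0],[4.2, -0.0, 0.0, -0.005, -1.0],[3.9, -0.1, 0.0, -0.01, -1.0],[4.0, 0.0, 0.0, -0.016, -1.0],[4.0, -0.0, 0.0, -0.021, -1.0],
end [577.9 -57.8] 0.251
```

Call:
jog_arm(increments=[[[4,0,0,0,-1],[4,0,0,0,-1],[4,0,0,0,-1],[4,0,0,0,-1],[4,0,0,0,-1],[4,0,0,0,-1],[4.2,0,0,-0.005,-1],[3.9,-0.1,0,-0.01,-1],[4,0,0,-0.016,-1],[4,0,0,-0.021,-1],[0,0,0,0,-1]]])

```text
time: 8.72
tcp_pos: [0.5786, -0.0574, 0.1391]
ee_rot: [-3.116, -0.398, -0.001]
force: [-0.6, 0.4, -3.2]
opening: 0.154
grip_force: 60.1
```

```bash
python3 -c "
from bar import *
look('w4.pkl')
p=wfit(['w2.pkl','w3.pkl','w4.pkl'])
rows(None,90)"
```

```text
t 8.78 p [ 0.5782 -0.0575  0.139 ] yaw 0.2539 tilt [-0. -0. -1.] F [-0.25  0.25 -3.03] open 0.154 grip 60.1
shift [0. 0. 0.] turn None
18 100 y [-4.   5.1] mid 0.5 ztop 14.4
22 107 y [-4.6  4.5] mid -0.1 ztop 14.0
26 105 y [-5.2  3.8] mid -0.7 ztop 14.3
30 115 y [-6.   3.2] mid -1.4 ztop 14.2
34 111 y [-7.2  2.4] mid -2.4 ztop 14.3
38 119 y [-8.2  1.4] mid -3.4 ztop 14.2
42 121 y [-9.5  0.2] mid -4.6 ztop 14.2
46 126 y [-11.4  -1.3] mid -6.4 ztop 14.1
50 140 y [-13.4  -2.7] mid -8.1 ztop 14.3
54 141 y [-16.   -4.9] mid -10.4 ztop 14.1
58 154 y [-18.5  -7.1] mid -12.8 ztop 14.3
62 154 y [-21.7  -9.8] mid -15.8 ztop 14.2
66 180 y [-25.  -12.6] mid -18.8 ztop 14.1
70 172 y [-28.8 -15.7] mid -22.2 ztop 14.1
74 197 y [-33.  -19.1] mid -26.0 ztop 14.1
78 217 y [-37.9 -23. ] mid -30.4 ztop 14.2
82 236 y [-43.8 -27.3] mid -35.5 ztop 14.0
86 258 y [-49.9 -32. ] mid -41.0 ztop 14.0
90 303 y [-57.8 -37.4] mid -47.6 ztop 14.1
94 374 y [-68.2 -43.6] mid -55.9 ztop 14.1
98 483 y [-82.9 -50.9] mid -66.9 ztop 14.1
rms mm 0.57 rms mm 1.47 rms mm 1.4 cost 713.0 [ 0.6581  0.1311  1.5671 -0.0707  0.0662 -0.0053 -0.0192]
t 8.78 p [ 0.5782 -0.0575  0.139 ] yaw 0.2539 tilt [-0. -0. -1.] F [-0.25  0.25 -3.03] open 0.154 grip 60.1
shift [0. 0. 0.] turn None
s now 43.0 lateral err (left+) 0.14 yaw err 0.002
[4.0, 0.1, 0.0, -0.026, -1.0],[4.0, -0.1, 0.0, -0.023, -1.0],[3.9, -0.0, 0.0, -0.029, -1.0],[3.9, -0.1, 0.0, -0.029, -1.0],[3.9, -0.0, 0.0, -0.029, -1.0],[4.0, -0.1, 0.0, -0.03, -1.0],[4.0, -0.0, 0.0, -0.03, -1.0],[3.9, -0.1, 0.0, -0.031, -1.0],[4.0, -0.1, 0.0, -0.05, -1.0],[4.0, -0.1, 0.0, -0.051, -1.0],[3.9, -0.1, 0.0, -0.049, -1.0],
end [617.8 -40.2] 0.631
```

Call:
jog_arm(increments=[[[4,0.1,0,-0.026,-1],[4,-0.1,0,-0.023,-1],[3.9,0,0,-0.029,-1],[3.9,-0.1,0,-0.029,-1],[3.9,0,0,-0.029,-1],[4,-0.1,0,-0.03,-1],[4,0,0,-0.03,-1],[0,0,0,0,-1]]])

```text
time: 9.78
tcp_pos: [0.6046, -0.048, 0.1391]
ee_rot: [-3.062, -0.702, -0.001]
force: [-0.3, -0.2, -2.9]
opening: 0.155
grip_force: 60.2
```

```bash
python3 -c "
from bar import *
look('w5.pkl')
p=wfit(['w2.pkl','w3.pkl','w4.pkl','w5.pkl'])
X,Y,th,s=curve(p);o,q,R=pose();L=(np.c_[X,Y,0*X+.12]-q)@R*1000;print(L[(L[:,0]>14)&(L[:,0]<100)&(L[:,1]>-60)][::8,:2].round(1).tolist())
rows(None,112)"
```

```text
t 9.82 p [ 0.6043 -0.0482  0.139 ] yaw 0.4499 tilt [-0.  0. -1.] F [-0.89  0.24 -2.99] open 0.157 grip 60.2
shift [0. 0. 0.] turn None
18 105 y [-4.5  4.6] mid 0.0 ztop 14.1
22 105 y [-5.7  3.9] mid -0.9 ztop 14.2
26 110 y [-6.9  2.7] mid -2.1 ztop 14.2
30 117 y [-8.5  1.5] mid -3.5 ztop 14.0
34 118 y [-10.3  -0.3] mid -5.3 ztop 13.8
38 132 y [-12.  -2.] mid -7.0 ztop 14.2
42 129 y [-14.3  -3.7] mid -9.0 ztop 14.2
46 137 y [-16.7  -6. ] mid -11.3 ztop 14.2
50 144 y [-19.3  -8.2] mid -13.8 ztop 14.2
54 150 y [-22.5 -10.8] mid -16.7 ztop 14.2
58 165 y [-26.4 -13.3] mid -19.8 ztop 14.0
62 180 y [-29.5 -16.6] mid -23.1 ztop 14.3
66 179 y [-33.6 -19.9] mid -26.8 ztop 14.1
70 209 y [-38.7 -23.9] mid -31.3 ztop 14.2
74 230 y [-44.3 -28. ] mid -36.1 ztop 14.1
78 224 y [-50.4 -32.8] mid -41.6 ztop 13.9
82 292 y [-57.6 -37.8] mid -47.7 ztop 14.2
86 335 y [-66.1 -43.9] mid -55.0 ztop 14.0
90 344 y [-74.2 -50.8] mid -62.5 ztop 14.1
94 351 y [-83.1 -58.6] mid -70.8 ztop 14.2
98 389 y [-99.4 -67.3] mid -83.3 ztop 14.2
rms mm 0.57 rms mm 1.47 rms mm 1.4 rms mm 1.54 cost 1009.9 [ 0.6583  0.131   1.5
[... 222 characters left out ...]
8, -21.6], [56.7, -19.0], [53.5, -16.6], [50.2, -14.4], [46.8, -12.2], [43.4, -10.2], [39.9, -8.3], [36.3, -6.6], [32.6, -5.0], [28.9, -3.5], [25.1, -2.2], [21.3, -1.0], [17.4, -0.0]]
t 9.82 p [ 0.6043 -0.0482  0.139 ] yaw 0.4499 tilt [-0.  0. -1.] F [-0.89  0.24 -2.99] open 0.157 grip 60.2
shift [0. 0. 0.] turn None
s now 71.0 lateral err (left+) 0.02 yaw err 0.0
[3.7, -0.0, 0.0, -0.029, -1.0],[4.1, -0.1, 0.0, -0.051, -1.0],[4.1, -0.1, 0.0, -0.052, -1.0],[3.8, -0.1, 0.0, -0.048, -1.0],[3.9, -0.1, 0.0, -0.049, -1.0],[3.9, -0.1, 0.0, -0.05, -1.0],[4.0, -0.1, 0.0, -0.049, -1.0],[3.9, -0.1, 0.0, -0.049, -1.0],[3.8, -0.1, 0.0, -0.037, -1.0],[4.1, -0.1, 0.0, -0.041, -1.0],
end [634.6 -23.8] 0.905
```

Call:
jog_arm(increments=[[[3.7,0,0,-0.029,-1],[4.1,-0.1,0,-0.051,-1],[4.1,-0.1,0,-0.052,-1],[3.8,-0.1,0,-0.048,-1],[3.9,-0.1,0,-0.049,-1],[3.9,-0.1,0,-0.05,-1],[4,-0.1,0,-0.049,-1],[3.9,-0.1,0,-0.049,-1],[0,0,0,0,-1]]])

```text
time: 10.95
tcp_pos: [0.6297, -0.0294, 0.1391]
ee_rot: [-2.876, -1.264, -0.001]
force: [0.2, 0.6, -2.9]
opening: 0.154
grip_force: 60.2
```

```bash
python3 -c "
from bar import *
look('w6.pkl')
p=wfit(['w2.pkl','w3.pkl','w4.pkl','w5.pkl','w6.pkl'])
X,Y,th,s=curve(p);o,q,R=pose();L=(np.c_[X,Y,0*X+.12]-q)@R*1000;print(L[(L[:,0]>14)&(L[:,0]<100)&(L[:,1]>-60)][::16,:2].round(1).tolist())
rows(None,150)"
```

```text
t 11.0 p [ 0.6295 -0.0298  0.139 ] yaw 0.827 tilt [-0.  0. -1.] F [ 0.25  0.55 -3.4 ] open 0.155 grip 60.2
shift [0. 0. 0.] turn None
18 100 y [-4.5  4.6] mid 0.0 ztop 14.2
22 104 y [-5.1  4. ] mid -0.6 ztop 14.2
26 107 y [-6.3  2.7] mid -1.8 ztop 14.2
30 120 y [-7.6  2.1] mid -2.8 ztop 14.5
34 112 y [-9.   0.9] mid -4.1 ztop 14.2
38 122 y [-10.7  -0.8] mid -5.8 ztop 14.1
42 123 y [-12.3  -2. ] mid -7.2 ztop 14.2
46 136 y [-14.5  -3.7] mid -9.1 ztop 14.2
50 135 y [-16.6  -5.5] mid -11.1 ztop 14.4
54 148 y [-18.8  -7.9] mid -13.3 ztop 14.1
58 149 y [-21.8 -10.4] mid -16.1 ztop 14.5
62 155 y [-24.9 -12.6] mid -18.7 ztop 14.0
66 176 y [-28.1 -15.6] mid -21.9 ztop 14.2
70 181 y [-32.2 -18.6] mid -25.4 ztop 14.3
74 180 y [-35.1 -22.3] mid -28.7 ztop 14.1
78 198 y [-38.9 -25.6] mid -32.3 ztop 14.2
82 196 y [-42.5 -29.7] mid -36.1 ztop 14.1
86 199 y [-46.4 -33.2] mid -39.8 ztop 14.0
90 215 y [-49.9 -36.7] mid -43.3 ztop 14.1
94 210 y [-53.6 -40.4] mid -47.0 ztop 13.9
98 220 y [-57.7 -44.1] mid -50.9 ztop 14.4
rms mm 0.57 rms mm 1.47 rms mm 1.4 rms mm 1.54 rms mm 1.67 cost 1370.3 [ 0.6583  0.131   1.5663 -0.0707  0.0661 -0.0083 -0.0166]
[[99.8, -53.0], [93.9, -47.6], [88.0, -42.2], [82.1, -36.8], [76.2, -31.4], [70.3, -26.0], [64.2, -20.8], [57.7, -16.1], [50.9, -12.0], [43.8, -8.4], [36.4, -5.3], [28.8, -2.7], [21.0, -0.8]]
t 11.0 p [ 0.6295 -0.0298  0.139 ] yaw 0.827 tilt [-0.  0. -1.] F [ 0.25  0.55 -3.4 ] open 0.155 grip 60.2
shift [0. 0. 0.] turn None
s now 102.8 lateral err (left+) 0.03 yaw err 0.002
[3.7, -0.0, 0.0, -0.036, -1.0],[4.1, -0.1, 0.0, -0.04, -1.0],[4.1, -0.1, 0.0, -0.04, -1.0],[3.8, -0.1, 0.0, -0.037, -1.0],[4.0, -0.0, 0.0, -0.039, -1.0],[3.9, -0.1, 0.0, -0.039, -1.0],[3.8, -0.1, 0.0, -0.037, -1.0],[4.0, -0.1, 0.0, -0.038, -1.0],[4.1, -0.0, 0.0, -0.039, -1.0],[3.9, -0.1, 0.0, -0.037, -1.0],[4.0, -0.1, 0.0, -0.038, -1.0],
end [651.4   7.3] 1.247
```

Call:
jog_arm(increments=[[[3.7,0,0,-0.036,-1],[4.1,-0.1,0,-0.04,-1],[4.1,-0.1,0,-0.04,-1],[3.8,-0.1,0,-0.037,-1],[4,0,0,-0.039,-1],[3.9,-0.1,0,-0.039,-1],[3.8,-0.1,0,-0.037,-1],[4,-0.1,0,-0.038,-1],[4.1,0,0,-0.039,-1],[3.9,-0.1,0,-0.037,-1],[4,-0.1,0,-0.038,-1],[0,0,0,0,-1]]])

```text
time: 12.5
tcp_pos: [0.6515, 0.0078, 0.1391]
ee_rot: [-2.549, -1.835, -0.001]
force: [0.9, 0.8, -2.6]
opening: 0.155
grip_force: 60.2
```

```bash
python3 -c "
from bar import *
look('w7.pkl')
p=wfit(['w3.pkl','w4.pkl','w5.pkl','w6.pkl','w7.pkl'])
X,Y,th,s=curve(p);o,q,R=pose();L=(np.c_[X,Y,0*X+.12]-q)@R*1000;print(L[(L[:,0]>14)&(L[:,0]<100)&(L[:,1]>-60)][::16,:2].round(1).tolist())
W=cloud(pickle.load(open('w7.pkl','rb')));m=(W[...,2]>.1275)&(W[...,2]<.137)&(abs(W[...,0]-.657)<.02)&(W[...,1]>.05)&(W[...,1]<.13);P=W[m];print('collar y',len(P),np.percentile(P[:,1],[2,10,50,90,98]).round(4))
q=P[P[:,1]<.2];print(np.histogram(P[:,1],bins=np.arange(.06,.121,.004)))
rows(None,180)"
```

```text
t 12.55 p [0.6513 0.0074 0.1391] yaw 1.2471 tilt [-0.  0. -1.] F [ 0.35  0.41 -3.43] open 0.158 grip 60.2
shift [0. 0. 0.] turn None
18 102 y [-4.6  4.5] mid -0.0 ztop 14.3
22 109 y [-5.2  3.9] mid -0.6 ztop 14.3
26 104 y [-6.3  3.2] mid -1.5 ztop 14.2
30 114 y [-7.5  2. ] mid -2.7 ztop 14.3
34 118 y [-8.9  0.8] mid -4.0 ztop 14.2
38 117 y [-9.9 -0.3] mid -5.1 ztop 14.1
42 123 y [-11.4  -1.9] mid -6.6 ztop 14.3
46 123 y [-12.9  -3.2] mid -8.1 ztop 14.2
50 125 y [-14.1  -4.3] mid -9.2 ztop 14.1
54 130 y [-15.5  -5.9] mid -10.7 ztop 14.3
58 134 y [-16.6  -7.1] mid -11.8 ztop 14.2
62 137 y [-18.1  -8.7] mid -13.4 ztop 14.3
66 139 y [-19.4  -9.7] mid -14.6 ztop 14.5
70 139 y [-20.7 -10.9] mid -15.8 ztop 14.3
74 151 y [-22.1 -12.4] mid -17.3 ztop 14.2
78 154 y [-23.8 -13.8] mid -18.8 ztop 13.9
82 219 y [-31.9 -15.3] mid -23.6 ztop 9.5
86 162 y [-32.9 -10.9] mid -21.9 ztop 9.1
90 151 y [-32.7 -11.1] mid -21.9 ztop 9.2
94 196 y [-28.6 -11.7] mid -20.1 ztop 9.2
98 172 y [-30.2 -20.2] mid -25.2 ztop 14.2
rms mm 1.47 rms mm 1.4 rms mm 1.54 rms mm 1.67 rms mm 2.15 cost 1832.7 [ 0.6585  0.1309  
[... 239 characters left out ...]
938 0.0978 0.1018 0.1026]
(array([  0,   0,   0,   0,   0,   0,   0,   0, 246, 309, 218,   0,   0,
         0,   0]), array([0.06 , 0.064, 0.068, 0.072, 0.076, 0.08 , 0.084, 0.088, 0.092,
       0.096, 0.1  , 0.104, 0.108, 0.112, 0.116, 0.12 ]))
t 12.55 p [0.6513 0.0074 0.1391] yaw 1.2471 tilt [-0.  0. -1.] F [ 0.35  0.41 -3.43] open 0.158 grip 60.2
shift [0. 0. 0.] turn None
s now 147.0 lateral err (left+) 0.11 yaw err -0.001
[4.1, 0.0, 0.0, -0.039, -1.0],[4.0, -0.0, 0.0, -0.038, -1.0],[3.8, -0.1, 0.0, -0.037, -1.0],[3.9, -0.1, 0.0, -0.04, -1.0],[4.0, -0.1, 0.0, -0.04, -1.0],[4.0, -0.1, 0.0, -0.035, -1.0],[3.9, -0.0, 0.0, -0.029, -1.0],[4.0, -0.1, 0.0, -0.023, -1.0],
end [656.8  38.5] 1.528
```

Call:
jog_arm(increments=[[[4.1,0,0,-0.039,-1],[4,0,0,-0.038,-1],[3.8,-0.1,0,-0.037,-1],[3.9,-0.1,0,-0.04,-1],[4,-0.1,0,-0.04,-1],[4,-0.1,0,-0.035,-1],[3.9,0,0,-0.029,-1],[4,-0.1,0,-0.023,-1],[0,0,0,0,-1]]])

```text
time: 13.68
tcp_pos: [0.6569, 0.039, 0.1391]
ee_rot: [-2.267, -2.174, -0.001]
force: [0.4, 0.5, -2.6]
opening: 0.158
grip_force: 60.2
```

```bash
python3 -c "
from bar import *
look('w8.pkl')
W=cloud(pickle.load(open('w8.pkl','rb')));m=(W[...,2]>.1275)&(W[...,2]<.137)&(abs(W[...,0]-.657)<.02)&(W[...,1]>.07)&(W[...,1]<.13);P=W[m];print('collar y',len(P),np.percentile(P[:,1],[2,10,50,90,98]).round(4))
rows(None,212)"
```

```text
t 13.72 p [0.6569 0.0385 0.1391] yaw 1.5281 tilt [-0. -0. -1.] F [ 0.57  0.08 -3.21] open 0.153 grip 60.2
shift [0. 0. 0.] turn None
18 104 y [-4.2  5.6] mid 0.7 ztop 14.3
22 102 y [-4.1  4.9] mid 0.4 ztop 14.4
26 102 y [-4.   4.9] mid 0.4 ztop 14.4
30 104 y [-4.7  4.8] mid 0.1 ztop 14.1
34 116 y [-4.6  4.8] mid 0.1 ztop 14.2
38 112 y [-4.6  4.8] mid 0.1 ztop 14.0
42 116 y [-4.5  4.2] mid -0.2 ztop 14.2
46 116 y [-5.1  4.1] mid -0.5 ztop 14.0
50 121 y [-5.   4.1] mid -0.5 ztop 14.4
54 92 y [-11.5   9.1] mid -1.2 ztop 9.2
58 163 y [-12.   10.1] mid -1.0 ztop 9.2
62 147 y [-11.9  10. ] mid -1.0 ztop 9.2
66 189 y [-9.   9.4] mid 0.2 ztop 9.5
70 133 y [-5.9  3.4] mid -1.3 ztop 14.2
74 134 y [-5.9  2.8] mid -1.5 ztop 14.1
78 143 y [-6.4  2.8] mid -1.8 ztop 14.1
82 142 y [-6.4  2.8] mid -1.8 ztop 14.7
86 142 y [-6.4  2.8] mid -1.8 ztop 16.1
90 119 y [-6.4  2.3] mid -2.1 ztop 17.9
94 34 y [-5.4  1.2] mid -2.1 ztop 20.9
collar y 637 [0.0933 0.0942 0.0982 0.1022 0.103 ]
t 13.72 p [0.6569 0.0385 0.1391] yaw 1.5281 tilt [-0. -0. -1.] F [ 0.57  0.08 -3.21] open 0.153 grip 60.2
shift [0. 0. 0.] turn None
s now 179.0 lateral err (left+) 0.02 yaw err -0.0
[4.1, -0.0, 0.0, -0.019, -1.0],[3.8, -0.0, 0.0, -0.011, -1.0],[4.0, -0.1, 0.0, -0.006, -1.0],[4.0, 0.0, 0.0, -0.001, -1.0],[4.2, 0.0, 0.0, -0.0, -1.0],[4.0, 0.0, 0.0, -0.0, -1.0],[4.0, 0.0, 0.0, -0.0, -1.0],[4.0, 0.0, 0.0, -0.0, -1.0],
end [657.2  70.6] 1.565
```

Call:
jog_arm(increments=[[[4.1,0,0,-0.019,-1],[3.8,0,0,-0.011,-1],[4,-0.1,0,-0.006,-1],[4,0,0,-0.001,-1],[4.2,0,0,0,-1],[4,0,0,0,-1],[4,0,0,0,-1],[4,0,0,0,-1],[3,0,0,0,-1],[0,0,0,0,-1],[0,0,0,0,-1]]])

```text
time: 15.1
tcp_pos: [0.6573, 0.0731, 0.1391]
ee_rot: [2.228, 2.214, -0.0]
force: [-0.6, -0.1, -3.3]
opening: 0.157
grip_force: 60.2
```

```bash
python3 -c "
from bar import *
look('w9.pkl')"
```

```text
t 15.15 p [0.6573 0.0731 0.1391] yaw 1.5645 tilt [ 0. -0. -1.] F [-0.89 -0.04 -3.41] open 0.155 grip 60.2
shift [0. 0. 0.] turn None
18 25 y [-3.1  5.5] mid 1.2 ztop 14.3
22 117 y [-9.3 11.8] mid 1.3 ztop 9.2
26 124 y [-9.8 12. ] mid 1.1 ztop 9.2
30 262 y [-9.8 11.7] mid 1.0 ztop 9.4
34 107 y [-3.4  5.4] mid 1.0 ztop 14.2
38 114 y [-3.4  6. ] mid 1.3 ztop 14.3
42 110 y [-3.4  5.3] mid 1.0 ztop 14.1
46 124 y [-4.   5.5] mid 0.8 ztop 14.2
50 133 y [-4.   5.3] mid 0.7 ztop 15.2
54 122 y [-3.4  5.3] mid 1.0 ztop 17.3
58 83 y [-2.8  4.7] mid 1.0 ztop 19.1
```

Centred (collar about 19 mm ahead, charger's front at 14.5 mm). I'll feel forward for the collar.

Call:
jog_arm(increments=[[[1.5,0,0,0,-1],[1,0,0,0,-1],[0.5,0,0,0,-1],[0.5,0,0,0,-1],[0,0,0,0,-1]]])

```text
time: 15.78
tcp_pos: [0.6573, 0.0769, 0.1391]
ee_rot: [2.228, 2.215, 0.0]
force: [-0.4, 0.2, -2.5]
opening: 0.157
grip_force: 60.2
```

Call:
jog_arm(increments=[[[0.5,0,0,0,-1],[0,0,0,0,-1]]])

```text
time: 16.02
tcp_pos: [0.6573, 0.0774, 0.1391]
ee_rot: [2.228, 2.215, -0.0]
force: [0.0, 1.1, -2.0]
opening: 0.157
grip_force: 60.2
```

Call:
jog_arm(increments=[[[0.5,0,0,0,-1],[0,0,0,0,-1]]])

```text
time: 16.27
tcp_pos: [0.6573, 0.078, 0.1391]
ee_rot: [-2.228, -2.215, -0.0]
force: [0.1, -0.2, -3.4]
opening: 0.156
grip_force: 60.2
```

Call:
jog_arm(increments=[[[0.4,0,0,0,-1],[0,0,0,0,-1]]])

```text
time: 16.52
tcp_pos: [0.6573, 0.0784, 0.1391]
ee_rot: [2.228, 2.215, 0.0]
force: [0.0, -0.2, -2.4]
opening: 0.155
grip_force: 60.2
```

Call:
jog_arm(increments=[[[0.4,0,0,0,-1],[0,0,0,0,-1]]])

```text
time: 16.77
tcp_pos: [0.6573, 0.0787, 0.1391]
ee_rot: [2.228, 2.215, -0.0]
force: [0.7, -1.0, -3.9]
opening: 0.154
grip_force: 60.2
```

Call:
jog_arm(increments=[[[0.3,0,0,0,-1],[0,0,0,0,-1]]])

```text
time: 17.02
tcp_pos: [0.6573, 0.079, 0.1391]
ee_rot: [2.228, 2.215, 0.0]
force: [-0.2, 0.1, -3.2]
opening: 0.155
grip_force: 60.2
```

Call:
jog_arm(increments=[[[0,0,0,0,-1]]])

```text
time: 17.15
tcp_pos: [0.6573, 0.0789, 0.1391]
ee_rot: [2.228, 2.215, -0.0]
force: [0.8, 0.1, -3.2]
opening: 0.154
grip_force: 60.2
```

Call:
jog_arm(increments=[[[0.4,0,0,0,-1],[0,0,0,0,-1]]])

```text
time: 17.4
tcp_pos: [0.6573, 0.0794, 0.1391]
ee_rot: [2.228, 2.215, 0.0]
force: [0.2, -1.1, -1.7]
opening: 0.158
grip_force: 60.2
```

Call:
jog_arm(increments=[[[0.3,0,0,0,-1],[0,0,0,0,-1]]])

```text
time: 17.65
tcp_pos: [0.6573, 0.0797, 0.1391]
ee_rot: [2.228, 2.215, 0.0]
force: [0.1, 0.2, -2.5]
opening: 0.157
grip_force: 60.2
```

Call:
jog_arm(increments=[[[0,0,0,0,-1]]])

```text
time: 17.77
tcp_pos: [0.6573, 0.0797, 0.1391]
ee_rot: [2.228, 2.215, -0.0]
force: [0.1, 0.1, -2.6]
opening: 0.158
grip_force: 60.2
```

Call:
jog_arm(increments=[[[0.3,0,0,0,-1],[0,0,0,0,-1]]])

```text
time: 18.02
tcp_pos: [0.6573, 0.0798, 0.1391]
ee_rot: [2.228, 2.214, -0.0]
force: [-0.3, -0.6, -3.1]
opening: 0.148
grip_force: 60.2
```

Call:
jog_arm(increments=[[[0.3,0,0,0,-1],[0,0,0,0,-1]]])

```text
time: 18.27
tcp_pos: [0.6573, 0.0798, 0.1391]
ee_rot: [2.228, 2.214, -0.001]
force: [-0.7, -0.9, -1.7]
opening: 0.156
grip_force: 60.2
```

Call:
jog_arm(increments=[[[0,0,0,0,-1]]])

```text
time: 18.4
tcp_pos: [0.6573, 0.0798, 0.1391]
ee_rot: [2.228, 2.214, -0.001]
force: [-0.9, -1.4, -1.9]
opening: 0.159
grip_force: 60.2
```

Contact: the TCP stalls at y=0.0798. I'll press a little more.

Call:
jog_arm(increments=[[[0.5,0,0,0,-1],[0,0,0,0,-1]]])

```text
time: 18.65
tcp_pos: [0.6573, 0.0799, 0.1391]
ee_rot: [2.228, 2.214, -0.002]
force: [0.1, -3.5, -1.7]
opening: 0.153
grip_force: 60.2
```

Call:
jog_arm(increments=[[[0.5,0,0,0,-1],[0,0,0,0,-1]]])

```text
time: 18.9
tcp_pos: [0.6573, 0.0799, 0.1391]
ee_rot: [2.228, 2.213, -0.002]
force: [-0.9, -5.9, -0.2]
opening: 0.156
grip_force: 60.3
```

Call:
jog_arm(increments=[[[0,0,0,0,-1]]])

```text
time: 19.02
tcp_pos: [0.6573, 0.0799, 0.1391]
ee_rot: [2.228, 2.213, -0.002]
force: [-0.2, -5.2, -0.8]
opening: 0.154
grip_force: 60.3
```

Call:
jog_arm(increments=[[[0.3,0,0,0,-1],[0,0,0,0,-1],[0,0,0,0,-1],[0,0,0,0,-1]]])

```text
time: 19.52
tcp_pos: [0.6573, 0.0799, 0.1391]
ee_rot: [2.228, 2.213, -0.003]
force: [-1.5, -5.1, -0.6]
opening: 0.155
grip_force: 60.3
```

Call:
jog_arm(increments=[[[-0.8,0,0,0,-1],[-0.7,0,0,0,-1],[0,0,0.8,0,-1],[0,0,0.7,0,-1],[0,0,0,0,-1]]])

```text
time: 20.15
tcp_pos: [0.6574, 0.0799, 0.1375]
ee_rot: [2.228, 2.214, -0.0]
force: [-0.2, -4.3, -2.2]
opening: 0.156
grip_force: 60.2
```

Call:
jog_arm(increments=[[[-0.4,0,0,0,-1],[0,0,0,0,-0.6],[0,0,0,0,-0.5],[0,0,0,0,-0.3],[0,0,0,0,-0.1],[0,0,0,0,-0.1],[0,0,0,0,-0.1]]], grip_force=20)

```text
time: 21.02
tcp_pos: [0.6573, 0.0797, 0.1376]
ee_rot: [2.228, 2.215, 0.0]
force: [-0.0, -0.3, 0.2]
opening: 0.451
grip_force: 0.0
```

```bash
python3 -c "
from bar import *
look('w10.pkl')
im=pickle.load(open('w10.pkl','rb'));cv2.imwrite('pics/w10.png',np.clip(im['frame']*1.8,0,255).astype(np.uint8))"
```

```text
t 21.07 p [0.6573 0.0797 0.1376] yaw 1.5648 tilt [ 0.  0. -1.] F [-0.62  0.01  0.1 ] open 0.451 grip 0.0
shift [0. 0. 0.] turn None
18 82 y [-10.5  12.6] mid 1.0 ztop 9.2
22 227 y [-9.9 12.1] mid 1.1 ztop 9.4
26 102 y [-3.4  5.4] mid 1.0 ztop 12.7
30 107 y [-3.4  5.4] mid 1.0 ztop 12.5
34 108 y [-3.4  5.4] mid 1.0 ztop 12.7
38 110 y [-3.3  5.3] mid 1.0 ztop 12.8
42 127 y [-3.3  5.5] mid 1.1 ztop 13.3
46 129 y [-3.4  5.3] mid 1.0 ztop 15.2
50 119 y [-3.1  5.4] mid 1.1 ztop 17.3
54 32 y [-1.7  4.2] mid 1.3 ztop 21.1
```

View pics/w10.png

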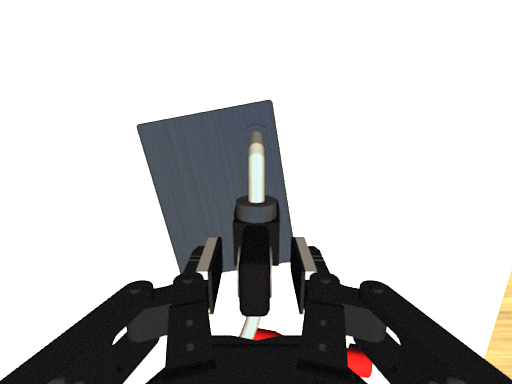

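Wrist view: the charger (255,260) hangs free between the open fingers, flush against the collar (257,208). Rising straight up.

Call:
jog_arm(increments=[[[0,0,-15,0,-0.1],[0,0,-25,0,-0.1],[0,0,-30,0,-0.1],[0,0,-30,0,-0.1],[-20,0,-10,0,-0.1],[-20,0,0,0,-0.1],[0,0,0,0,-0.1],[0,0,0,0,-0.1],[0,0,0,0,-0.1],[0,0,0,0,-0.1],[0,0,0,0,-0.1]]])

```text
time: 22.45
tcp_pos: [0.657, 0.0401, 0.2475]
ee_rot: [-2.227, -2.215, -0.0]
force: [0.7, -0.2, -1.0]
opening: 0.449
grip_force: 0.0
```

Run:
```python
from h import *
im=get_image("wrist");W=cloud(im);to(0.65,.04,.25)
m=(abs(W[...,0]-.657)<.03)&(W[...,1]>.05)&(W[...,1]<.13)
for lo,hi in((.16,.2),(.128,.14)):
    P=W[m&(W[...,2]>lo)&(W[...,2]<hi)];print(lo,len(P),np.percentile(P,[2,50,98],axis=0).round(4).tolist() if len(P) else "")
im2=get_image("scene");cv2.imwrite("pics/end.png",np.hstack([cv2.resize(np.clip(im["frame"]*1.8,0,255).astype(np.uint8),(400,300)),cv2.resize(np.clip(im2["frame"][120:270,230:430]*1.8,0,255).astype(np.uint8),(400,300))]))
```

```text
t 22.5 p [0.657  0.0401 0.2475] yaw 1.5654 tilt [-0.  0. -1.] F [0.32 0.44 0.44] open 0.449 grip 0.0
shift [-0.1 -7.  -2.5] turn None
0.16 706 [[0.6501, 0.0667, 0.1648], [0.6575, 0.0804, 0.1751], [0.665, 0.0929, 0.1768]]
0.128 558 [[0.6451, 0.0662, 0.1283], [0.6607, 0.0902, 0.1307], [0.6717, 0.1024, 0.1324]]
```

View pics/end.png

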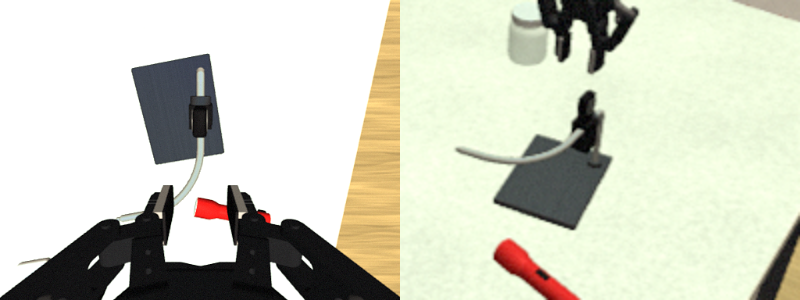

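The charger hangs upright at the collar (left view 200,118; right view 586,120), and the gripper is clear. Handing in.

```bash
python3 -c "
from h import *
print(close_job())"
```

```text
the job is handed in; nothing more can be done
None
```

The charger is threaded round the bar, was pressed against the collar with about 5 N, and now hangs there upright and released; the job is handed in, but no verdict came back.

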